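Fish the spindle spacer out of the organiser with the tongs

ROBOT

A 6-joint arm with a two-finger parallel gripper is mounted at the origin on the work surface. World frame = base frame: x ahead of the robot, y to its left, z up, the work surface at z = 0. Lengths are in m, angles in degrees, forces in N, time in s.
With the tool pointing down it reaches from about 0.3 to 0.75 m from the base axis. Payload 8.5 kg.
Tool frame: the origin (TCP) lies on the centre line of the jaws, within the pads' length; the fingertips stand 19 mm ahead of it and the grasp point (between the pads) is the TCP (env.tcp_to_tips is the z of the fingertips in the tool frame, in m); z points along the fingers, y is the line along which they close (so a half turn about z gives the same grasp; the last joint's range is limited). The gripper opens to 85 mm and grips with 20 to 120 N. Pads are 22 mm wide; open, the fingers measure 114 mm over their backs; the gripper's body (76 mm by 85 mm) begins 54 mm behind the grasp point. The pads swing forward as they close: fully open they stand 13 mm farther back than shut.
Start: joints at [53.153, 21.807, 74.336, -0, 83.858, -12.336], TCP at [0.228, 0.5, 0.25] pointing down, gripper open.
Joint ranges: [-178.18, 178.18], [-50.72, 133.34], [12.68, 142.11], [-81.47, 261.47], [9.98, 163.14], [-165.26, 165.26]. Speed limits (degrees/s): [136.94, 136.94, 180, 180, 180, 180].

INTERFACE

Orientations are given as a 3x3 rotation matrix whose columns are the frame's x, y, z axes.
In Python, from rig import env gives the robot as it stands.
- The arm moves only by the tool servo_tool, never from a script. Its argument "steps" is a list of rows, each an object of numbers: "tx", "ty", "tz": the shift along the world's x, y, z in cm; "yaw": the turn about the world's z in degrees; "claw": the finger opening in cm, from 0 to 8.54. In form: [{"tx": .., "ty": .., "tz": .., "yaw": .., "claw": ..}, ...]. A call has 1 to 20 rows; each row shifts and turns the commanded pose from where the row before left it; what a row does not reach is not made up. A row lasts 1/10 s, in which the tool goes at most 50 mm and 8.59 degrees, less where a joint would pass 70% of its speed; a pose out of reach is approached as far as the arm can. A call with a gripper value outside its range is refused whole. The fingers move at their own pace and stop on an object; "newtons" is the grip in N (left out, the last holds). Time passes only in rows, so rows that do not move let the fingers close. It gives the time, the measured TCP pose, the force, the opening and the grip force at its end, in the units of the state.
- env.observe(): the state, without advancing time (a new reading comes with each control period).
- env.get_image(name): name is "scene" or "top"; returns (picture, depth): 420x560x3 uint8, red, green, blue; 420x560 float32, m along the optical axis (not along the pixel's ray), 0 where there is no reading.
- env.camera_model(name): a dict with "fovy" (degrees; the focal length in pixels is half the picture's height over the tangent of half this angle, whatever the lens; pixels are square), "cx", "cy" (the principal point, pixels), "T" (4x4, takes a point from camera to world coordinates). Camera axes: x right, y down, z forward; pixel columns grow to the right and rows downward; lengths in m; the calibration is good to about 2 mm. A picture is of the moment at which its call begins. camera_model takes no time and is no camera call.
- env.close_job(): hands the job in; it is judged then, once.
The state is a dict: "time_s": time; "q": joint angles; "qvel": joint speeds; "joint_efforts": joint torques, N m; "position": TCP position; "tool_rot": TCP orientation; "ft_force": force on the tool from outside, world axes, zero at the start; "wrist_torque": the same for the moment, N m; "grip_width": finger opening in m; "gripper_force": force on a finger pad.
Only numpy, scipy, OpenCV 4.12 (cv2) and the standard library are available. Lean on these libraries where they do the work, as an engineer would, in place of code of your own. Each camera call takes 0.05 s, during which the arm holds its last target. There are 200 camera calls.

TASK

The orange spacer of the till-roll spindle has dropped into one of the two narrow pockets of the desk organiser: fish it out with the sprung tongs (do not touch it with the gripper's fingers), thread it over the spindle's post and press it and the stiff rubber hub under it gently but fully home. Then stand the tongs back upright in their red stand and let go. Do not jam the tongs in the organiser, leave the black spacer in its pocket and do not knock the things on the counter about.

Things in the scene. Friction and masses are not known exactly. Their poses are not given: they have to be found in the camera images.
- tongs_grip (a point): Sprung tongs, 130 g, 147 high, upright in the red stand, tips down. This point: where to take them, midway between the two blue grip plates, 110 above the tips. z up, y: line along which the jaws close. Plates: 88 to 126 above the tips, 24 wide (x), outer faces vertical, 40 apart when free. Finger rests 6 thick under the plates stick out 10 (top 88 above the tips: keep fingertips above). Bow above.
- tongs_tip (a point): Point midway between the tongs' tips, at their lower end. Legs 3 thick, 12 wide; 16 wide (x) at the tips. V faces at the tips, 14 tall, centre a round part; a lip 15 above the tips stops it from sliding up (a 9 post passes between the lips). With 40 over the plates: legs 40 over all, room for a 30 round part; with 33: 33 and 23; with 28: closed on the 18 spacer.
- jaw_l (a joint): How far the left jaw (+y of the tongs) is squeezed inwards, in m: 0 free, 0.006 closed on the spacer, at most 0.009. It slides straight, the faces stay parallel. Its spring pushes out with 2.5 N per mm: about 9 N at 0.0035, 15 N at 0.006; a grip of 30 to 40 N holds the spacer firmly.
- jaw_r (a joint): The same for the right jaw (-y of the tongs).
- bush_center (a point): The orange spacer: plastic ring, 18 outside, 12 bore, 12 high, 15 g; this is its centre, half-way up; z is its axis. It lies flat on the floor of one of the two pockets, up to 4 from the pocket's middle along y.
- decoy_center (a point): A black spacer of the same size in the other pocket; to be left there. Centre, half-way up.
- caddy: Aluminium desk organiser, fixed, 80 (x) by 70 (y) by 68 high. Origin: centre of its underside. Two pockets, centres at x = -18 and x = +18 (y = 0), each 22 (x) by 50 (y) inside and 60 deep, floor 8 above the origin, mouth 68 above it. No finger fits into them. Pockets and tongs must be aligned: the jaws close along the organiser's y.
- stand: Red stand of the tongs, fixed, foot 90 by 90. Origin: centre of its underside. Well 20 (x) by 48 (y) inside, floor 6 and rim 50 above the origin; the tongs stand in it with their closing line along its y.
- spindle: Till-roll spindle, fixed: grey base 90 by 90 by 14 with the upright steel post in its middle. Origin: centre of its underside.
- seat (a point): Point on the axis of the spindle, 26 above the table: where the top of the hub, and so the spacer's underside, is when fully home. The steel post on this axis is 9 thick with a pointed top 77 above the table.
- hub (a joint): Black rubber hub round the foot of the post, 16 thick: how far it is pushed down, in m, from 0 (its top 38 above the table) to 0.012 (home, a hard stop, top 26 above the table). It stays where it is left and takes about 8 N to push; starts at 0 to 0.003.
- bell: Bystander: steel call bell, 84 across, 56 high. Origin: centre of its underside.
- cheese_shaker: Bystander: glass jar with green cap, 66 across, 130 high. Origin: centre of its underside.
- pepper_shaker: Bystander: amber jar with red cap, 60 across, 110 high. Origin: centre of its underside.
- till_roll: Bystander: white paper till roll standing on end, 58 across, 57 high. Origin: centre of its underside.
- sanitiser: Bystander: clear bottle, 56 across, 160 high. Origin: centre of its underside.
Things that resemble listed ones, but are neither listed nor needed, are in the scene too. Of the things that look like the part that bears tongs_grip, the largest one is meant.

How it is judged (in metres and radians):
On the way, in this order (a step that is already met when the one before it is completed fails the run):
1. the orange spacer is lifted clear out of the pocket by the tongs (z of bush_center in the frame of caddy above 0.076 m and contact force between tongs and bush above 0.5 N), for 0.2 s.
2. the orange spacer is over the post, with the hub pressed fully home under it (horizontal distance between bush_center and seat below 0.003 m and value of joint hub above 0.0105 m and distance between bush_center and seat below 0.0085 m), for 0.2 s.
At the end, for the whole second after the job is handed in: Orange spacer over the post (3 mm of its axis, 9 degrees of level), resting on the hub (centre within 8.5 mm of the seat point), hub down at least 10.5 of 12 mm; tongs in their stand with feet on its floor, within 11 degrees of upright; all released and at rest (all of step 2 and angle between bush_center's own z axis and vertical below 0.15 rad and angle between tongs_grip's own z axis and vertical below 0.2 rad and horizontal distance between tongs_grip and stand below 0.025 m and z of tongs_grip in the frame of stand between 0.108 and 0.124 m and linear speed of each of bush, tongs below 0.02 m/s and contact force between the fingers and tongs below 0.1 N); the robot touches nothing.
It fails at once if the orange spacer is touched by the gripper's fingers (contact force between the fingers and bush above 0.5 N).
It fails at once if the spacer or the tongs are forced against the spindle with more than 25 N (contact force between any of bush, tongs and spindle above 25 N).
It fails at once if the tongs are jammed against the organiser with more than 25 N (contact force between tongs and caddy above 25 N).
It fails at once if the black spacer is taken out of its pocket (z of decoy_center in the frame of caddy above 0.05 m).
It fails at once if a thing on the counter is knocked away (30 mm) (distance of any of bell, cheese_shaker, pepper_shaker, till_roll, sanitiser from where it was at the start of the episode above 0.03 m).
It also fails if it takes over 64 s, if anything falls off the work surface, if the arm or the gripper's body presses on something with over 40 N, if the wrist force passes 120 N, or if a joint passes its speed limit or range.

## Working session

There is one attempt and no reset: what is moved stays moved. The work goes in short steps, Python scripts to look and compute and a tool call to move; the robot and the scene stay as the last step left them, time stands still between calls to the robot, and variables do not carry over. Pictures are saved under pics/ and viewed, at most 13 in all, crops included, and the job is handed in when it is done.

Besides the shell and the picture viewer there is one more tool, called after "Request:" as a command line: name --argument value ..., lists and objects as JSON in quotes. servo_tool: Moves the arm, as the interface text tells. Its arguments: {"type":"object","properties":{"steps":{"type":"array"},"newtons":{"type":"number"}},"required":["steps"]}

```bash
ls; mkdir -p pics
cat > h.py <<'E'
import numpy as np, cv2
from rig import env
def cloud(name):
    im,d=env.get_image(name); m=env.camera_model(name)
    f=im.shape[0]/2/np.tan(np.radians(m['fovy'])/2)
    v,u=np.mgrid[:im.shape[0],:im.shape[1]]
    P=np.stack([(u-m['cx'])/f*d,(v-m['cy'])/f*d,d],-1)
    W=P@np.array(m['T'])[:3,:3].T+np.array(m['T'])[:3,3]
    W[d==0]=np.nan
    return im,d,W
E
python3 - <<'E'
from h import *
for n in ('scene','top'):
    im,d,W=cloud(n); cv2.imwrite(f'pics/{n}0.png',im[:,:,::-1]); np.savez(f'{n}0.npz',im=im,d=d,W=W)
    m=env.camera_model(n);print(n,m)
print(env.observe())
E
```

```text
pics
scene {'fovy': 55.140884243793934, 'cx': 277.93894942791655, 'cy': 210.46378939671035, 'T': array([[ 8.04520672e-01,  4.79253330e-01, -3.50802984e-01,
         8.74514436e-01],
       [ 5.93923981e-01, -6.48302782e-01,  4.76400889e-01,
        -3.13673916e-01],
       [ 8.90162113e-04, -5.91624668e-01, -8.06213036e-01,
         7.07870270e-01],
       [ 0.00000000e+00,  0.00000000e+00,  0.00000000e+00,
         1.00000000e+00]])}
top {'fovy': 46.714015631772085, 'cx': 275.6961533628422, 'cy': 222.42677017613264, 'T': array([[ 0.02693029, -0.9855134 ,  0.1674458 ,  0.42654875],
       [-0.99962024, -0.02752827, -0.00125066,  0.04401378],
       [ 0.00584203, -0.16734853, -0.98588049,  1.19274152],
       [ 0.        ,  0.        ,  0.        ,  1.        ]])}
{'time_s': 0.1, 'q': array([ 5.31506255e+01,  2.18377057e+01,  7.43775846e+01,  3.38136233e-04,
        8.38565191e+01, -1.23369156e+01]), 'qvel': array([-0.03317833, -0.08004485, -0.08982502,  0.02986911, -0.00924629,
       -0.01152942]), 'joint_efforts': array([ 4.82659278e-03, -4.49213076e+01, -2.31658745e+01, -1.08814852e-04,
        3.56218639e-03, -5.73024704e-05]), 'position': array([0.22806631, 0.5002447 , 0.24978473]), 'tool_rot': array([[-9.09870708e-01,  4.14891217e-01, -7.56321810e-04],
       [ 4.14891817e-01,  9.09870200e-01, -9.99397804e-04],
       [ 2.73513305e-04, -1.22311452e-03, -9.99999215e-01]]), 'ft_force': array([ 0.25774715, -0.44812345,  0.35523804]), 'wrist_torque': array([0.01141584, 0.01853113, 0.03418688]), 'gripper_force': 0.0, 'grip_width': 0.08550627627081354}
```

View pics/scene0.png

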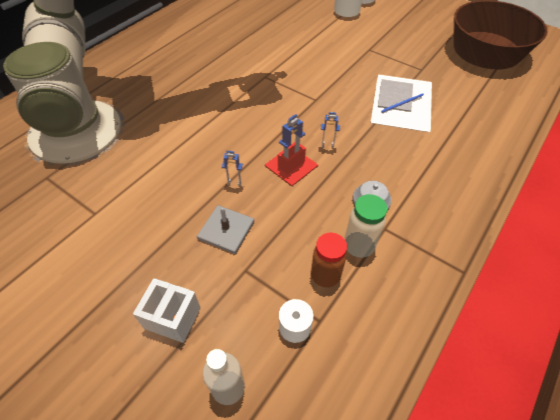

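View pics/top0.png

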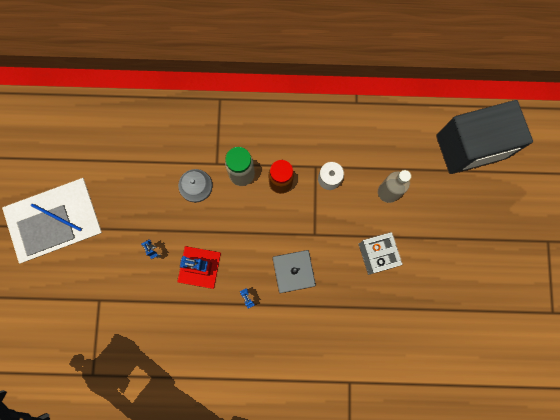

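The top view shows the stand at (199,267), spindle at (295,271), and organiser at (381,253). The orange spacer is in its upper pocket (377,247) and the black one in the lower pocket (381,262). The big tongs stand in the red stand; the two small ones are look-alikes.

```bash
cat > m1.py <<'E'
from h import *
def rect(P): 
    r=cv2.minAreaRect((P[:,:2]*1000).astype(np.float32)); return np.round(np.r_[r[0],r[1],r[2]],1)
for n in ('top','scene'):
    a=np.load(n+'0.npz'); im,W=a['im'].astype(int),a['W']; R,G,B=im[...,0],im[...,1],im[...,2]
    x,y,z=W[...,0],W[...,1],W[...,2]
    def roi(cx,cy,r): return (abs(x-cx)<r)&(abs(y-cy)<r)
    cen={}
    T=np.load('top0.npz')['W']
    for k,(u,v) in dict(caddy=(388,262),spindle=(285,280),stand=(210,280)).items(): cen[k]=T[v,u]; print(n,k,cen[k])
    c=cen['caddy']; 
    m=roi(c[0],c[1],.08)&(abs(z-.068)<.006); print('caddy top n',m.sum(),rect(W[m]),'z',np.median(z[m]))
    c=cen['spindle']; m=roi(c[0],c[1],.09)&(abs(z-.014)<.005); print('spindle',m.sum(),rect(W[m]),np.median(z[m]))
    m=roi(c[0],c[1],.05)&(z>.045);print('post',m.sum(),W[m][:12].round(4).tolist())
    m=roi(c[0],c[1],.05)&(z>.03)&(z<.045);print('hub',m.sum(),np.median(W[m],0),W[m].min(0),W[m].max(0))
    c=cen['stand']; red=(R>100)&(G<60)&(B<60)&roi(c[0],c[1],.1)
    for zl,zh in((-.01,.02),(.04,.06)):
        m=red&(z>zl)&(z<zh); print('stand',zl,m.sum(),rect(W[m]),np.median(z[m]))
    blue=(B>R+40)&roi(c[0],c[1],.06)&(z>.07)
    print('blue',blue.sum(),rect(W[blue]),W[blue].min(0),W[blue].max(0))
    m=blue&(z>.115);print(rect(W[m]),W[m].mean(0))
    c=cen['caddy']; m=roi(c[0],c[1],.07)&(R>150)&(G<140)&(B<90)&(z>.0)&(z<.06);print('orange',m.sum(),W[m].mean(0) if m.any() else 0, W[m].min(0),W[m].max(0))
E
python3 m1.py
python3 - <<'E'
import cv2,numpy as np
im=cv2.imread('pics/top0.png')
A=[im[v-27:v+28,u-37:u+38] for u,v in((199,267),(381,253),(295,271))]
im=cv2.imread('pics/scene0.png')
A+= [im[v-40:v+40,u-37:u+38] for u,v in((291,148),(168,310),(225,225))]
A=[cv2.resize(a,(266,300),interpolation=cv2.INTER_CUBIC) for a in A]
cv2.imwrite('pics/crops.png',np.vstack([np.hstack(A[:3]),np.hstack(A[3:])]))
E
```

```text
top caddy [ 0.53727753 -0.2336193   0.01022382]
top spindle [0.48658747 0.01634244 0.01543827]
top stand [0.48207779 0.19782119 0.00684227]
caddy top n 663 [ 554.3 -206.3   79.8   71.7   17.7] z 0.06909149167684236
spindle 1277 [5.216e+02 1.000e-01 1.161e+02 9.190e+01 1.220e+01] 0.015115295648619353
post 14 [[0.5119, -0.0002, 0.0691], [0.5117, -0.0024, 0.0719], [0.5114, -0.0045, 0.0765], [0.5093, -0.0001, 0.0729], [0.5092, -0.0023, 0.0747], [0.5089, -0.0044, 0.08], [0.5095, -0.007, 0.0724], [0.5072, -0.0002, 0.0705], [0.5069, -0.0024, 0.0749], [0.507, -0.0047, 0.0741], [0.5071, -0.007, 0.0735], [0.506, -0.0009, 0.0542]]
hub 23 [ 0.50708903 -0.00144859  0.03816588] [ 0.50233867 -0.01083062  0.03395369] [0.5169398  0.00339562 0.04407533]
stand -0.01 937 [513.4 226.7  91.2  90.9  81.6] 0.0070793554222867705
stand 0.04 77 [512.8 227.4  60.1  31.7  81.2] 0.050845990417674125
blue 188 [512.7 225.9  59.4  23.6  81.9] [0.49774196 0.19515505 0.09009041] [0.52683208 0.25576629 0.15653526]
[512.6 226.6  40.6  23.6  80.8] [0.51246779 0.22483216 0.13635271]
orange 984 [ 0.51768989 -0.24644276  0.
[... 581 characters left out ...]
, [0.512, -0.0025, 0.0747], [0.5119, 0.0002, 0.0717], [0.5071, -0.0062, 0.0716], [0.5095, -0.0058, 0.073], [0.5104, -0.004, 0.0719]]
hub 44 [ 0.51261416 -0.00634249  0.03745089] [ 0.50143405 -0.01120503  0.03064422] [0.5169732  0.00431868 0.04382486]
stand -0.01 231 [527.9 222.9  87.8  58.4  80.6] 0.007389784027232893
stand 0.04 166 [515.5 225.3  60.   29.3  79.7] 0.04790695255644123
blue 85 [514.1 227.7  60.6  21.5  81.7] [0.4999761  0.19707239 0.09154777] [0.5285459  0.25706588 0.15350921]
[513.4 226.9  39.5  17.6  81.6] [0.51437274 0.22169367 0.13599173]
orange 300 [ 0.56398026 -0.26497893  0.00093862] [ 4.79708124e-01 -3.03380729e-01  9.46881293e-07] [ 0.6072035  -0.16400428  0.00368803]
```

View pics/crops.png

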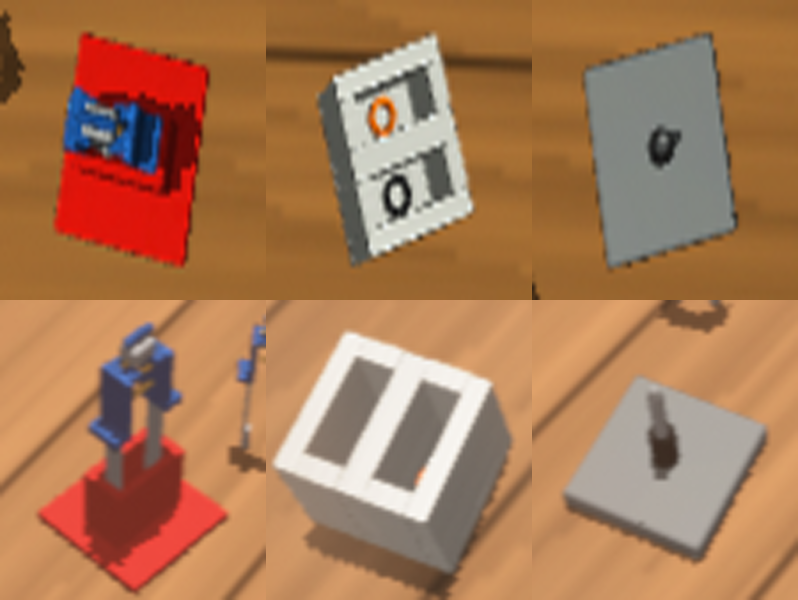

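Crops confirm: the orange ring is in the farther-x pocket toward its +y (left) end, the black in the other, and the tongs' jaws are along the stand's long side. Now refining the ring and spindle.

```bash
cat > m2.py <<'E'
from h import *
from m1 import rect
th=np.radians(17.6); C=np.array([.5545,-.206]); ex=np.array([np.cos(th),np.sin(th)]); ey=np.array([-ex[1],ex[0]])
print('----')
for n in ('top','scene'):
    a=np.load(n+'0.npz'); im,W=a['im'],a['W']; hsv=cv2.cvtColor(im,cv2.COLOR_RGB2HSV).astype(int)
    x,y,z=W[...,0],W[...,1],W[...,2]
    loc=np.stack([(W[...,:2]-C)@ex,(W[...,:2]-C)@ey],-1)
    inn=(abs(loc[...,0])<.031)&(abs(loc[...,1])<.027)&(z<.062)
    o=inn&(loc[...,0]>.004)&(hsv[...,1]>110)
    print(n,'orange',o.sum(),'loc mm',(loc[o].mean(0)*1000).round(1),loc[o].min(0).round(4),loc[o].max(0).round(4),'z',np.median(z[o]))
    L=loc[o]; print('minenc',cv2.minEnclosingCircle((L*1000).astype(np.float32)))
    k=inn&(loc[...,0]<-.004)&(hsv[...,2]<60); print('decoy',k.sum(),(loc[k].mean(0)*1000).round(1) if k.any() else '')
    # caddy pocket edges check: rim mask mean
    g=(abs(x-.51)<.075)&(abs(y)<.075)&(hsv[...,1]<60)&(z>.009)&(z<.019)
    q,lab,st,_=cv2.connectedComponentsWithStats(g.astype(np.uint8)); g=lab==1+st[1:,4].argmax()
    print('spindle base',g.sum(),rect(W[g]),np.median(z[g]))
    p=(abs(x-.509)<.02)&(abs(y+.003)<.02)&(z>.06)&(z<.085); print('post',W[p].mean(0),p.sum())
E
python3 m2.py | sed -n '/----/,$p'
```

```text
----
top orange 30 loc mm [17.4 -2.8] [ 0.0093 -0.0113] [0.0254 0.0062] z 0.02114053842719643
minenc ((17.257946014404297, -2.557624340057373), 8.737100601196289)
decoy 21 [-18.4  -2.2]
spindle base 1247 [508.9  -4.1  88.8  89.5  12.7] 0.015132859708620217
post [ 0.50845652 -0.00326977  0.07350987] 13
scene orange 2 loc mm [10.3 -3.5] [ 0.0099 -0.0051] [ 0.0108 -0.0019] z 0.019971518890124607
minenc ((10.349260330200195, -3.5140528678894043), 1.6670781373977661)
decoy 0 
spindle base 1423 [510.4  -3.3  88.   89.6  12.5] 0.014177423676242418
post [ 0.5106277  -0.00410345  0.06989717] 29
```

Request:
servo_tool --steps '[{"tx": 2.0,"ty": -2.0,"yaw": 1.2},{"tx": 2.0,"ty": -2.0,"yaw": 1.2},{"tx": 2.0,"ty": -2.0,"yaw": 1.2},{"tx": 2.0,"ty": -2.0,"yaw": 1.2},{"tx": 2.0,"ty": -2.0,"yaw": 1.2},{"tx": 2.0,"ty": -2.0,"yaw": 1.2},{"tx": 2.0,"ty": -2.0,"yaw": 1.2},{"tx": 2.0,"ty": -2.0,"yaw": 1.2},{"tx": 2.0,"ty": -2.0,"yaw": 1.2},{"tx": 2.0,"ty": -2.0,"yaw": 1.2},{"tx": 2.0,"ty": -2.0,"yaw": 1.2},{"tx": 2.0,"ty": -2.0,"yaw": 1.2},{"tx": 2.0,"ty": -2.0,"yaw": 1.6},{"tx": 2.0,"ty": -1.0},{"tx": 0.5,"ty": -0.4},{}]'

```text
invalid input at $.steps[0]: expected keys tx, ty, tz, yaw, claw
```

```bash
python3 -c "
from rig import env
import numpy as np
o=env.observe();print(o['time_s'],o['position'],np.degrees(np.arctan2(o['tool_rot'][1,1],o['tool_rot'][0,1])),o['tool_rot'][:,2],env.tcp_to_tips)"
```

```text
0.1 [0.22806631 0.5002447  0.24978473] 65.48751434637089 [-7.56321810e-04 -9.99397804e-04 -9.99999215e-01] 0.019
```

Request:
servo_tool --steps '[{"tx": 2,"ty": -2,"tz": 0,"yaw": 1.2,"claw": 8.5},{"tx": 2,"ty": -2,"tz": 0,"yaw": 1.2,"claw": 8.5},{"tx": 2,"ty": -2,"tz": 0,"yaw": 1.2,"claw": 8.5},{"tx": 2,"ty": -2,"tz": 0,"yaw": 1.2,"claw": 8.5},{"tx": 2,"ty": -2,"tz": 0,"yaw": 1.2,"claw": 8.5},{"tx": 2,"ty": -2,"tz": 0,"yaw": 1.2,"claw": 8.5},{"tx": 2,"ty": -2,"tz": 0,"yaw": 1.2,"claw": 8.5},{"tx": 2,"ty": -2,"tz": 0,"yaw": 1.2,"claw": 8.5},{"tx": 2,"ty": -2,"tz": 0,"yaw": 1.2,"claw": 8.5},{"tx": 2,"ty": -2,"tz": 0,"yaw": 1.2,"claw": 8.5},{"tx": 2,"ty": -2,"tz": 0,"yaw": 1.2,"claw": 8.5},{"tx": 2,"ty": -2,"tz": 0,"yaw": 1.2,"claw": 8.5},{"tx": 2,"ty": -2,"tz": 0,"yaw": 1.6,"claw": 8.5},{"tx": 2,"ty": -1,"tz": 0,"yaw": 0,"claw": 8.5},{"tx": 0.5,"ty": -0.4,"tz": 0,"yaw": 0,"claw": 8.5},{"tx": 0,"ty": 0,"tz": 0,"yaw": 0,"claw": 8.5}]'

```text
time_s: 1.7
position: [0.5133, 0.2261, 0.2498]
tool_rot: [[-0.989, 0.149, -0.001], [0.149, 0.989, -0.0], [0.001, -0.0, -1.0]]
ft_force: [-0.4, -0.3, 0.5]
grip_width: 0.0852
gripper_force: 0.0
```

```bash
cat > st.py <<'E'
from rig import env
import numpy as np
np.set_printoptions(suppress=True,precision=4)
o=env.observe();print(o['time_s'],o['position'],'yaw',np.degrees(np.arctan2(o['tool_rot'][1,1],o['tool_rot'][0,1])),o['tool_rot'][:,2],env.tcp_to_tips,'F',o['ft_force'],'w',o['grip_width'],o['gripper_force'],o['q'])
E
python3 st.py
```

```text
1.7 [0.5133 0.2261 0.2498] yaw 81.42996125408524 [-0.0011 -0.0001 -1.    ] 0.019 F [-0.4006 -0.3453  0.4964] w 0.08516433341533472 0.0 [ 11.6763  22.9517  72.5901   0.0049  84.5199 -69.7541]
```

Request:
servo_tool --steps '[{"tx": 0,"ty": 0,"tz": -3,"yaw": 0,"claw": 8.5},{"tx": 0,"ty": 0.05,"tz": -3,"yaw": 0,"claw": 8.5},{"tx": 0,"ty": 0,"tz": -3,"yaw": 0,"claw": 8.5},{"tx": 0,"ty": 0,"tz": -2,"yaw": 0,"claw": 8.5},{"tx": 0,"ty": 0,"tz": -1.5,"yaw": 0,"claw": 8.5},{"tx": 0,"ty": 0,"tz": -0.8,"yaw": 0,"claw": 8.5},{"tx": 0,"ty": 0,"tz": 0,"yaw": 0,"claw": 6},{"tx": 0,"ty": 0,"tz": 0,"yaw": 0,"claw": 4.6},{"tx": 0,"ty": 0,"tz": 0,"yaw": 0,"claw": 4.0},{"tx": 0,"ty": 0,"tz": 0,"yaw": 0,"claw": 3.6},{"tx": 0,"ty": 0,"tz": 0,"yaw": 0,"claw": 3.3},{"tx": 0,"ty": 0,"tz": 0,"yaw": 0,"claw": 3.3},{"tx": 0,"ty": 0,"tz": 0,"yaw": 0,"claw": 3.3},{"tx": 0,"ty": 0,"tz": 0,"yaw": 0,"claw": 3.3}]' --newtons 40

```text
time_s: 3.1
position: [0.5137, 0.2271, 0.1187]
tool_rot: [[-0.989, 0.148, 0.003], [0.148, 0.989, 0.001], [-0.002, 0.001, -1.0]]
ft_force: [-0.7, 0.2, 7.4]
grip_width: 0.0332
gripper_force: 9.9
```

```bash
python3 st.py
python3 - <<'E'
from h import *
im,d,W=cloud('scene'); c=im[95:205,230:360]; cv2.imwrite('pics/grip.png',cv2.resize(c[:,:,::-1],(650,550),interpolation=2))
E
```

```text
3.1 [0.5137 0.2271 0.1187] yaw 81.48472723664872 [ 0.0025  0.0006 -1.    ] 0.019 F [-0.7433  0.1769  7.4165] w 0.03322637698782833 9.885566532611847 [ 11.7662  30.216   83.8435   0.0049  65.793  -69.7205]
```

View pics/grip.png

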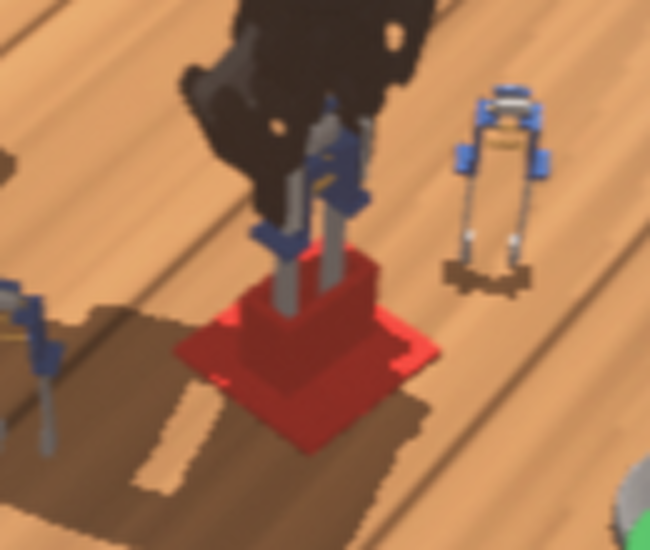

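The tongs are held between the plates with the fingertips above the rests. Next I'll lift and travel to the organiser.

Request:
servo_tool --steps '[{"tx": 0,"ty": 0,"tz": 1,"yaw": 0,"claw": 3.3},{"tx": 0,"ty": 0,"tz": 2,"yaw": 0,"claw": 3.3},{"tx": 0,"ty": 0,"tz": 3,"yaw": 0,"claw": 3.3},{"tx": 0,"ty": 0,"tz": 3,"yaw": 0,"claw": 3.3},{"tx": 0,"ty": 0,"tz": 3,"yaw": 0,"claw": 3.3},{"tx": 0,"ty": -1,"tz": 1.5,"yaw": 1,"claw": 3.3},{"tx": 0.4,"ty": -3,"tz": 0,"yaw": 2,"claw": 3.3},{"tx": 0.4,"ty": -3,"tz": 0,"yaw": 2,"claw": 3.3},{"tx": 0.4,"ty": -3,"tz": 0,"yaw": 2,"claw": 3.3},{"tx": 0.4,"ty": -3,"tz": 0,"yaw": 2,"claw": 3.3},{"tx": 0.4,"ty": -3,"tz": 0,"yaw": 2,"claw": 3.3},{"tx": 0.4,"ty": -3,"tz": 0,"yaw": 2,"claw": 3.3},{"tx": 0.4,"ty": -3,"tz": 0,"yaw": 2,"claw": 3.3},{"tx": 0.4,"ty": -3,"tz": 0,"yaw": 2,"claw": 3.3},{"tx": 0.5,"ty": -3,"tz": 0,"yaw": 2,"claw": 3.3},{"tx": 0.5,"ty": -3,"tz": 0,"yaw": 2,"claw": 3.3},{"tx": 0.5,"ty": -3,"tz": 0,"yaw": 2,"claw": 3.3},{"tx": 0.5,"ty": -3,"tz": 0,"yaw": 2,"claw": 3.3},{"tx": 0.5,"ty": -3,"tz": 0,"yaw": 1.1,"claw": 3.3},{"tx": 0.5,"ty": -2,"tz": 0,"yaw": 0,"claw": 3.3}]'

```text
time_s: 5.15
position: [0.575, -0.195, 0.2527]
tool_rot: [[-0.953, -0.301, -0.0], [-0.301, 0.953, -0.0], [0.0, -0.0, -1.0]]
ft_force: [-0.6, 0.1, -1.6]
grip_width: 0.0334
gripper_force: 7.9
```

```bash
python3 st.py
python3 - <<'E'
from h import *
for n in('scene','top'):
    im,d,W=cloud(n); np.savez(n+'1.npz',im=im,d=d,W=W)
    if n=='scene': cv2.imwrite('pics/car.png',cv2.resize(im[130:380,60:310,::-1],(600,600),interpolation=2))
E
```

```text
5.15 [ 0.575  -0.195   0.2527] yaw 107.543437171267 [-0.0002 -0.0002 -1.    ] 0.019 F [-0.5505  0.1174 -1.6035] w 0.03341667402471 7.93073907494545 [ -29.8867   27.5735   64.3922   -0.0165   88.0356 -137.4296]
```

View pics/car.png

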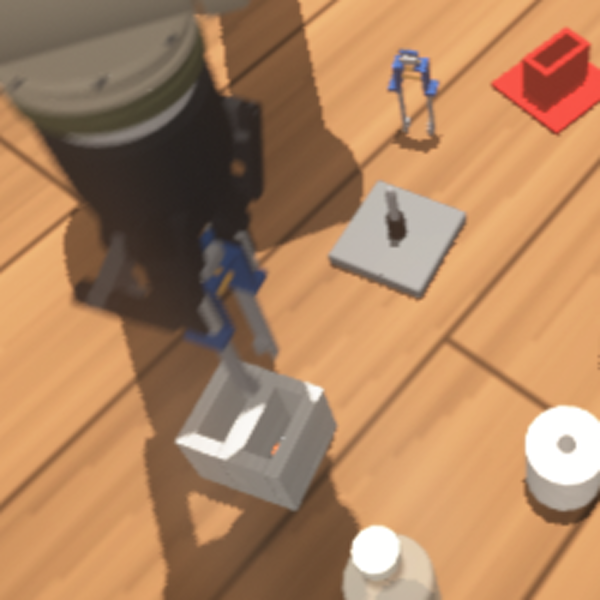

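Tongs hang straight over the organiser, with the spacer's orange visible in its pocket. I'll measure the legs against the TCP.

```bash
cat > m3.py <<'E'
from h import *
import sys
from m1 import rect
print('----')
t=np.array([float(v) for v in sys.argv[2:5]]); th=np.radians(float(sys.argv[5])); ey=np.array([np.cos(th),np.sin(th)]); ex=np.array([ey[1],-ey[0]])
for n in ('scene','top'):
    a=np.load(n+sys.argv[1]+'.npz'); W=a['W']; d=W-t; l=np.stack([d[...,:2]@ex,d[...,:2]@ey,d[...,2]],-1)
    m=(abs(l[...,0])<.03)&(abs(l[...,1])<.04)&(l[...,2]<-.03)&(l[...,2]>-.118)&(W[...,2]>.08)
    print(n,m.sum(),'tipz',np.nanmin(l[m][:,2]) if m.any() else '')
    for s in(1,-1):
      for lo,hi in((-.118,-.095),(-.095,-.06),(-.06,-.03)):
        k=m&(l[...,1]*s>0)&(l[...,2]>lo)&(l[...,2]<hi)
        if k.sum()>2: print(s,lo,k.sum(),'min',(l[k].min(0)*1000).round(1),'max',(l[k].max(0)*1000).round(1),'med',(np.median(l[k],0)*1000).round(1))
    # stand
    hsv=cv2.cvtColor(a['im'],cv2.COLOR_RGB2HSV).astype(int);
    r=((hsv[...,0]<8)|(hsv[...,0]>172))&(hsv[...,1]>150)&(abs(W[...,0]-.51)<.07)&(abs(W[...,1]-.226)<.07)
    for c in(.006,.05):
        k=r&(abs(W[...,2]-c)<.004); print('stand',c,k.sum(),rect(W[k]))
E
python3 m3.py 1 .575 -.195 .2527 107.54| sed -n '/----/,$p'
```

```text
----
scene 395 tipz -0.11311744947483843
1 -0.118 48 min [  -7.6    9.8 -113.1] max [  6.6  16.7 -95.1] med [   3.5   11.7 -104.6]
1 -0.095 106 min [ -7.    9.9 -94.9] max [  6.2  17.7 -60. ] med [  0.3  14.3 -80.2]
1 -0.06 70 min [ -6.6  12.8 -60. ] max [ 10.1  22.3 -30.2] med [  0.8  14.4 -46.5]
-1 -0.118 57 min [  -7.1  -17.1 -112.3] max [  7.3  -9.  -95. ] med [   3.9  -16.  -103.1]
-1 -0.095 85 min [ -7.1 -17.1 -94.7] max [  5.9 -11.1 -60.3] med [  0.4 -16.2 -76.7]
-1 -0.06 29 min [ -5.8 -16.8 -59.7] max [ 10.7 -12.7 -30.2] med [  4.6 -16.  -53.5]
stand 0.006 608 [513.7 227.8  91.6  90.7  80.1]
stand 0.05 194 [512.9 228.1  61.8  33.1  81.5]
top 1 tipz -0.09860164507732622
stand 0.006 981 [513.  226.9  91.   90.2  80.9]
stand 0.05 176 [513.  227.3  60.9  32.   81.4]
```

Request:
servo_tool --steps '[{"tx": -0.27,"ty": -0.8,"tz": 0,"yaw": 0,"claw": 3.3},{"tx": 0,"ty": 0,"tz": -2,"yaw": 0,"claw": 3.3},{"tx": 0,"ty": 0,"tz": -2,"yaw": 0,"claw": 3.3},{"tx": 0,"ty": 0,"tz": -1.5,"yaw": 0,"claw": 3.3},{"tx": 0,"ty": 0,"tz": -0.5,"yaw": 0,"claw": 3.3},{"tx": 0,"ty": 0,"tz": -0.5,"yaw": 0,"claw": 3.3},{"tx": 0,"ty": 0,"tz": -0.5,"yaw": 0,"claw": 3.3},{"tx": 0,"ty": 0,"tz": -0.5,"yaw": 0,"claw": 3.3},{"tx": 0,"ty": 0,"tz": 0,"yaw": 0,"claw": 3.3}]'

```text
time_s: 6.15
position: [0.5723, -0.201, 0.177]
tool_rot: [[-0.953, -0.302, -0.001], [-0.302, 0.953, 0.0], [0.0, 0.0, -1.0]]
ft_force: [0.9, 0.2, -1.1]
grip_width: 0.0329
gripper_force: 8.0
```

```bash
python3 st.py
python3 - <<'E'
from h import *
for n in('scene','top'):
    im,d,W=cloud(n); np.savez(n+'2.npz',im=im,d=d,W=W)
    if n=='scene': cv2.imwrite('pics/in.png',cv2.resize(im[240:360,100:240,::-1],(700,600),interpolation=2))
E
```

```text
6.15 [ 0.5723 -0.201   0.177 ] yaw 107.59349393018164 [-0.0006  0.0003 -1.    ] 0.019 F [ 0.9441  0.1981 -1.0699] w 0.032888435303699295 7.994378507137299 [ -30.5158   30.7786   71.6512   -0.0007   77.6088 -138.1092]
```

View pics/in.png

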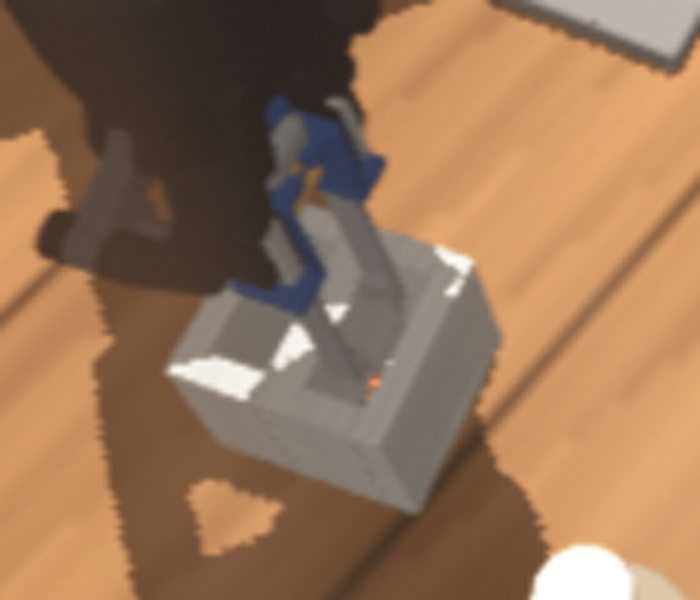

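The tips are about 4 mm into the orange pocket's mouth with no contact. I'll correct by 2 mm in y and go down.

Request:
servo_tool --steps '[{"tx": 0,"ty": -0.2,"tz": 0,"yaw": 0,"claw": 3.3},{"tx": 0,"ty": 0,"tz": -1,"yaw": 0,"claw": 3.3},{"tx": 0,"ty": 0,"tz": -1,"yaw": 0,"claw": 3.3},{"tx": 0,"ty": 0,"tz": -1,"yaw": 0,"claw": 3.3},{"tx": 0,"ty": 0,"tz": -0.5,"yaw": 0,"claw": 3.3},{"tx": 0,"ty": 0,"tz": -0.3,"yaw": 0,"claw": 3.3},{"tx": 0,"ty": 0,"tz": 0,"yaw": 0,"claw": 3.3}]'

```text
time_s: 6.95
position: [0.5724, -0.203, 0.1389]
tool_rot: [[-0.953, -0.302, -0.001], [-0.302, 0.953, 0.0], [0.0, 0.0, -1.0]]
ft_force: [-0.7, -0.3, -0.6]
grip_width: 0.0332
gripper_force: 8.0
```

```bash
python3 st.py
```

```text
6.95 [ 0.5724 -0.203   0.1389] yaw 107.58780389680624 [-0.0005  0.0003 -1.    ] 0.019 F [-0.6963 -0.3253 -0.636 ] w 0.0332064456830404 7.989910393953323 [ -30.6855   32.9579   74.4738    0.0009   72.6043 -138.2736]
```

Request:
servo_tool --steps '[{"tx": 0,"ty": 0,"tz": -0.4,"yaw": 0,"claw": 3.3},{"tx": 0,"ty": 0,"tz": -0.3,"yaw": 0,"claw": 3.3},{"tx": 0,"ty": 0,"tz": -0.2,"yaw": 0,"claw": 3.3},{"tx": 0,"ty": 0,"tz": 0,"yaw": 0,"claw": 3.3}]'

```text
time_s: 7.35
position: [0.5724, -0.203, 0.13]
tool_rot: [[-0.953, -0.302, -0.0], [-0.302, 0.953, 0.0], [0.0, 0.0, -1.0]]
ft_force: [0.7, 0.2, -0.1]
grip_width: 0.0334
gripper_force: 8.0
```

Request:
servo_tool --steps '[{"tx": 0,"ty": 0,"tz": -0.3,"yaw": 0,"claw": 3.3},{"tx": 0,"ty": 0,"tz": -0.2,"yaw": 0,"claw": 3.3},{"tx": 0,"ty": 0,"tz": -0.15,"yaw": 0,"claw": 3.3},{"tx": 0,"ty": 0,"tz": 0,"yaw": 0,"claw": 3.3}]'

```text
time_s: 7.75
position: [0.5724, -0.203, 0.1236]
tool_rot: [[-0.953, -0.302, -0.0], [-0.302, 0.953, 0.0], [0.0, 0.0, -1.0]]
ft_force: [0.1, 0.9, -0.9]
grip_width: 0.0333
gripper_force: 8.0
```

Request:
servo_tool --steps '[{"tx": 0,"ty": 0,"tz": 0,"yaw": 0,"claw": 3.1},{"tx": 0,"ty": 0,"tz": 0,"yaw": 0,"claw": 2.9},{"tx": 0,"ty": 0,"tz": 0,"yaw": 0,"claw": 2.7},{"tx": 0,"ty": 0,"tz": 0,"yaw": 0,"claw": 2.5},{"tx": 0,"ty": 0,"tz": 0,"yaw": 0,"claw": 2.3},{"tx": 0,"ty": 0,"tz": 0,"yaw": 0,"claw": 2.3},{"tx": 0,"ty": 0,"tz": 0,"yaw": 0,"claw": 2.3},{"tx": 0,"ty": 0,"tz": 0,"yaw": 0,"claw": 2.3}]' --newtons 40

```text
time_s: 8.55
position: [0.5726, -0.2031, 0.1241]
tool_rot: [[-0.953, -0.302, 0.001], [-0.302, 0.953, -0.0], [-0.0, -0.0, -1.0]]
ft_force: [-1.2, 0.4, 2.4]
grip_width: 0.0246
gripper_force: 39.2
```

```bash
python3 st.py
```

```text
8.55 [ 0.5726 -0.2031  0.1241] yaw 107.59127563549124 [ 0.0005 -0.0003 -1.    ] 0.019 F [-1.1898  0.442   2.3663] w 0.02458761834285799 39.1829788684845 [ -30.6831   33.8494   75.5252    0.0025   70.5912 -138.2752]
```

Request:
servo_tool --steps '[{"tx": 0,"ty": 0,"tz": 0.5,"yaw": 0,"claw": 2.3},{"tx": 0,"ty": 0,"tz": 1,"yaw": 0,"claw": 2.3},{"tx": 0,"ty": 0,"tz": 1.5,"yaw": 0,"claw": 2.3},{"tx": 0,"ty": 0,"tz": 1.5,"yaw": 0,"claw": 2.3},{"tx": 0,"ty": 0,"tz": 2,"yaw": 0,"claw": 2.3},{"tx": 0,"ty": 0,"tz": 2,"yaw": 0,"claw": 2.3},{"tx": 0,"ty": 0,"tz": 2,"yaw": 0,"claw": 2.3},{"tx": 0,"ty": 0,"tz": 2,"yaw": 0,"claw": 2.3},{"tx": 0,"ty": 0,"tz": 0,"yaw": 0,"claw": 2.3}]'

```text
time_s: 9.45
position: [0.5731, -0.2034, 0.252]
tool_rot: [[-0.953, -0.302, 0.005], [-0.302, 0.953, -0.003], [-0.004, -0.004, -1.0]]
ft_force: [-0.2, 0.3, -2.0]
grip_width: 0.0244
gripper_force: 39.5
```

```bash
python3 st.py
python3 - <<'E'
from h import *
for n in('scene','top'):
    im,d,W=cloud(n); np.savez(n+'3.npz',im=im,d=d,W=W)
    if n=='scene': cv2.imwrite('pics/up.png',cv2.resize(im[210:360,100:275,::-1],(700,600),interpolation=2))
E
```

```text
9.45 [ 0.5731 -0.2034  0.252 ] yaw 107.59403343403936 [ 0.0049 -0.003  -1.    ] 0.019 F [-0.2477  0.3323 -2.0103] w 0.024430278374806748 39.487579464912415 [ -30.6801   27.5671   64.5285   -0.0034   87.5782 -138.2744]
```

View pics/up.png

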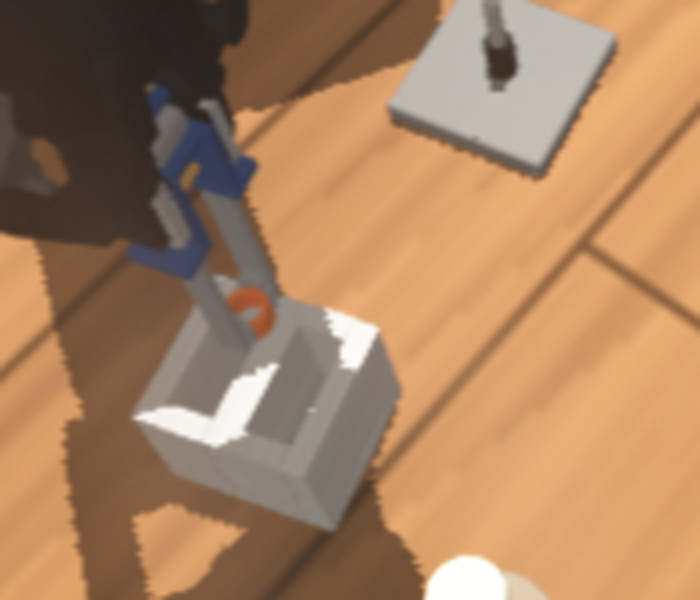

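The spacer is held level between the tips and out of the pocket. I'll measure its offset from the TCP, and the post.

```bash
cat > m4.py <<'E'
from h import *
import sys
from m1 import rect
print('----'); k=sys.argv[1]; t=np.array([float(v) for v in sys.argv[2:5]])
for n in('scene','top'):
    a=np.load(n+k+'.npz'); W=a['W']; hsv=cv2.cvtColor(a['im'],cv2.COLOR_RGB2HSV).astype(int)
    d=W-t; m=(np.hypot(d[...,0],d[...,1])<.022)&(d[...,2]<-.08)&(d[...,2]>-.125)&(hsv[...,1]>140)&((hsv[...,0]<18)|(hsv[...,0]>175))
    if m.sum()>5: print(n,'orange',m.sum(),'min',(d[m].min(0)*1e3).round(1),'max',(d[m].max(0)*1e3).round(1))
    if m.sum()>5:
        z=d[m][:,2]; top=d[m][z>z.max()-.003]; print('top ring',len(top),(top.min(0)*1e3).round(1),(top.max(0)*1e3).round(1), cv2.minEnclosingCircle((top[:,:2]*1000).astype(np.float32)))
    x,y,z=W[...,0],W[...,1],W[...,2]
    g=(abs(x-.51)<.03)&(abs(y+.0035)<.03)
    for lo,hi in((.022,.034),(.035,.042),(.045,.06),(.06,.072),(.072,.08)):
        p=g&(z>lo)&(z<hi)
        if p.sum()>1: print(n,'post',lo,p.sum(),(W[p].min(0)*1e3).round(1),(W[p].max(0)*1e3).round(1),(W[p].mean(0)*1e3).round(1))
E
for i in 0 3; do python3 m4.py $i .5731 -.2034 .252 | sed -n '/----/,$p'; done; python3 m3.py 3 .5731 -.2034 .252 107.6| sed -n '/----/,$p'
```

```text
----
scene post 0.022 25 [505.8 -11.4  22.5] [517.    2.4  32.9] [513.   -6.7  27.5]
scene post 0.035 30 [501.4 -10.6  35.3] [516.6   4.3  41.8] [511.   -4.9  38. ]
scene post 0.045 21 [507.7  -7.6  45. ] [ 5.135e+02 -4.000e-01  5.940e+01] [511.3  -5.   52.2]
scene post 0.06 20 [505.3  -7.7  61.1] [5.133e+02 2.000e-01 7.190e+01] [510.9  -4.5  67.6]
scene post 0.072 9 [508.2  -5.8  72.1] [512.1  -0.8  76.9] [510.1  -3.2  75. ]
top post 0.022 3 [491.9 -14.5  22.3] [5.026e+02 5.000e-01 3.400e+01] [498.5  -6.2  26.7]
top post 0.035 14 [502.3  -8.7  36.1] [516.6   3.2  40.2] [507.7  -2.6  38.2]
top post 0.06 4 [504.9  -2.6  69.1] [ 5.119e+02 -2.000e-01  7.190e+01] [508.9  -1.4  70.5]
top post 0.072 8 [504.7  -7.   72.4] [ 5.114e+02 -1.000e-01  7.650e+01] [508.2  -4.1  74.2]
----
scene orange 68 min [  -8.4   -3.2 -115.2] max [   9.2    8.  -101.4]
top ring 20 [  -7.9   -0.5 -104.4] [   8.2    8.  -101.4] ((0.1379474252462387, 0.7967636585235596), 8.095383644104004)
scene post 0.022 24 [506.6 -10.8  22.3] [516.9   2.5  33.6] [513.3  -6.3  27.3]
scene post 0.035 31 [502.5 -11.3  35.2] [517.
[... 707 characters left out ...]
 [  -7.6    0.2 -115.2] max [  8.4  13.3 -95. ] med [   0.9    6.3 -104.1]
1 -0.095 92 min [ -6.1   6.2 -94.9] max [  6.   13.7 -61.1] med [  1.2  10.8 -77.4]
1 -0.06 70 min [ -7.4   9.  -59.9] max [ 11.1  13.7 -30.2] med [  1.  11. -47.]
-1 -0.118 88 min [  -7.9  -14.3 -114.8] max [  9.1  -0.1 -95.2] med [   4.9   -9.3 -105.4]
-1 -0.095 86 min [ -7.1 -14.5 -94.8] max [  6.1 -10.4 -60. ] med [  1.5 -13.4 -77.4]
-1 -0.06 30 min [ -4.6 -20.3 -59.8] max [ 11.4  -9.2 -30.1] med [  5.1 -13.2 -53.2]
stand 0.006 614 [513.8 227.6  91.1  90.1  80.9]
stand 0.05 198 [512.8 227.9  62.1  34.2  82.1]
top 0 tipz 
stand 0.006 962 [513.3 227.1  91.7  90.2  81.3]
stand 0.05 173 [513.  227.2  60.2  32.   81.3]
```

```bash
cat > m5.py <<'E'
from h import *
from scipy.optimize import least_squares
# fit axis (x,y) of known-radius cylinders to visible surface points, robustly, both cameras/all frames
c0=np.array([.5095,-.0032])
for n in('scene','top'):
  for k in '0123':
    try: a=np.load(n+k+'.npz')
    except: continue
    W=a['W'].reshape(-1,3); m=np.hypot(*(W[:,:2]-c0).T)<.015
    res=[]
    for r,lo,hi in((.0045,.042,.068),(.008,.018,.036)):
        P=W[m&(W[:,2]>lo)&(W[:,2]<hi)][:,:2]
        if len(P)<8: continue
        s=least_squares(lambda c:np.hypot(*(P-c).T)-r,c0,loss='soft_l1',f_scale=.0007); res.append((r,len(P),(s.x*1e3).round(2)))
    print(n,k,res)
E
python3 m5.py
```

```text
scene 0 [(0.0045, 34, array([508.61,  -2.5 ])), (0.008, 39, array([508.36,  -2.53]))]
scene 1 [(0.0045, 33, array([508.59,  -2.49])), (0.008, 41, array([508.47,  -2.43]))]
scene 2 [(0.0045, 31, array([508.44,  -2.23])), (0.008, 40, array([508.22,  -2.3 ]))]
scene 3 [(0.0045, 34, array([508.73,  -2.47])), (0.008, 40, array([508.3 ,  -2.47]))]
top 0 [(0.008, 10, array([508.53,   1.83]))]
top 1 [(0.008, 14, array([509.36,  -3.99]))]
top 2 [(0.008, 11, array([510.52,  -3.3 ]))]
top 3 [(0.008, 16, array([508.58,  -4.36]))]
```

Request:
servo_tool --steps '[{"tx": -0.47,"ty": 1.1,"tz": 0,"yaw": 0,"claw": 2.3},{"tx": -0.8,"ty": 2.5,"tz": 0,"yaw": 0,"claw": 2.3},{"tx": -0.8,"ty": 2.5,"tz": 0,"yaw": 0,"claw": 2.3},{"tx": -0.8,"ty": 2.5,"tz": 0,"yaw": 0,"claw": 2.3},{"tx": -0.8,"ty": 2.5,"tz": 0,"yaw": 0,"claw": 2.3},{"tx": -0.8,"ty": 2.5,"tz": 0,"yaw": 0,"claw": 2.3},{"tx": -0.8,"ty": 2.5,"tz": -1,"yaw": 0,"claw": 2.3},{"tx": -0.7,"ty": 2.5,"tz": -1,"yaw": 0,"claw": 2.3},{"tx": -0.5,"ty": 1.5,"tz": -1,"yaw": 0,"claw": 2.3},{"tx": 0,"ty": 0,"tz": -1,"yaw": 0,"claw": 2.3},{"tx": 0,"ty": 0,"tz": 0,"yaw": 0,"claw": 2.3},{"tx": 0,"ty": 0,"tz": 0,"yaw": 0,"claw": 2.3}]'

```text
time_s: 10.75
position: [0.5078, -0.0026, 0.2086]
tool_rot: [[-0.953, -0.302, -0.001], [-0.302, 0.953, -0.0], [0.001, 0.0, -1.0]]
ft_force: [0.4, -0.4, -1.4]
grip_width: 0.0247
gripper_force: 39.5
```

```bash
python3 st.py
cat > m6.py <<'E'
from h import *
import sys
from scipy.optimize import least_squares
import m1
print('----')
a=cloud('scene'); o=env.observe(); t=o['position']; im,d,W=a; cv2.imwrite('pics/'+sys.argv[1]+'.png',cv2.resize(im[150:300,140:315,::-1],(700,600),interpolation=2))
hsv=cv2.cvtColor(im,cv2.COLOR_RGB2HSV).astype(int); D=W-t
m=(np.hypot(D[...,0],D[...,1])<.015)&(D[...,2]<-.08)&(D[...,2]>-.125)&(hsv[...,1]>140)&((hsv[...,0]<18)|(hsv[...,0]>175))
P=W[m]; zt=P[:,2].max(); print(m.sum(),'z',P[:,2].min(),zt)
fit=lambda P,r,c:least_squares(lambda c:np.hypot(*(P[:,:2]-c).T)-r,c,loss='soft_l1',f_scale=.0007).x
cam=env.camera_model('scene')['T'][:2,3]-t[:2]; cam/=np.linalg.norm(cam)
out=P[((P[:,:2]-t[:2])@cam>.004)]
print('spacer',len(out),(fit(out,.009,t[:2])*1e3).round(2),'range',(P.min(0)*1e3).round(1),(P.max(0)*1e3).round(1))
c0=np.array([.509,-.0028]); m=(np.hypot(W[...,0]-c0[0],W[...,1]-c0[1])<.015)
for r,lo,hi in((.0045,.042,.068),(.008,.018,.036)):
    Q=W[m&(W[...,2]>lo)&(W[...,2]<hi)]; 
    if len(Q)>5: print('post',r,len(Q),(fit(Q,r,c0)*1e3).round(2))
E
python3 m6.py over|sed -n '/----/,$p'
```

```text
10.75 [ 0.5078 -0.0026  0.2086] yaw 107.5585361208601 [-0.0006 -0.     -1.    ] 0.019 F [ 0.3819 -0.3776 -1.4192] w 0.024703165565935378 39.511234760284424 [ -13.6633   19.6966   85.0079   -0.0095   75.3268 -121.2194]
----
32 z 0.09352662550289159 0.10613877050962439
spacer 9 [506.33  -3.4 ] range [501.7  -4.9  93.5] [516.    6.4 106.1]
post 0.0045 34 [508.46  -2.55]
post 0.008 40 [508.46  -2.31]
```

View pics/over.png

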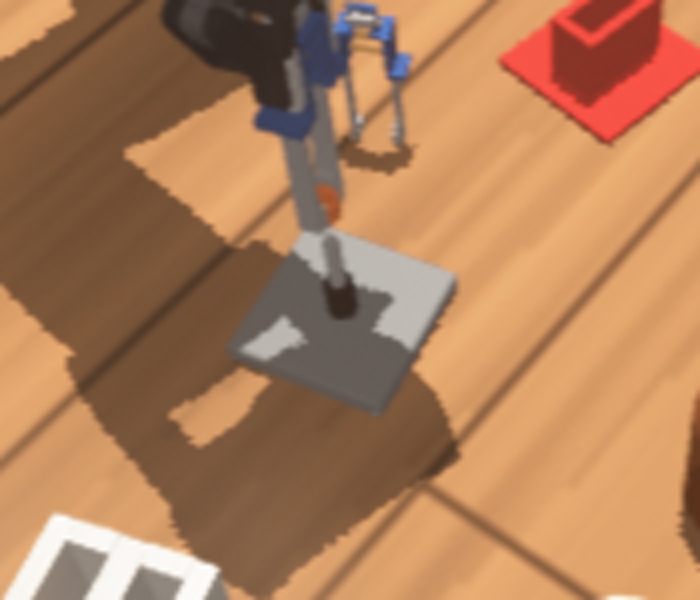

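Request:
servo_tool --steps '[{"tx": 0.03,"ty": 0,"tz": -0.6,"yaw": 0,"claw": 2.3},{"tx": 0,"ty": 0,"tz": -0.6,"yaw": 0,"claw": 2.3},{"tx": 0,"ty": 0,"tz": -0.4,"yaw": 0,"claw": 2.3},{"tx": 0,"ty": 0,"tz": -0.4,"yaw": 0,"claw": 2.3},{"tx": 0,"ty": 0,"tz": -0.4,"yaw": 0,"claw": 2.3},{"tx": 0,"ty": 0,"tz": 0,"yaw": 0,"claw": 2.3}]'

```text
time_s: 11.4
position: [0.5082, -0.0021, 0.1844]
tool_rot: [[-0.953, -0.302, -0.0], [-0.302, 0.953, -0.0], [0.0, 0.0, -1.0]]
ft_force: [0.2, -1.2, -3.2]
grip_width: 0.0248
gripper_force: 39.4
```

```bash
python3 st.py
```

```text
11.4 [ 0.5082 -0.0021  0.1844] yaw 107.58597477406326 [-0.0001 -0.     -1.    ] 0.019 F [ 0.1964 -1.1768 -3.162 ] w 0.024768380263270825 39.3783563375473 [ -13.6103   21.1558   87.1834   -0.002    71.6646 -121.1957]
```

Request:
servo_tool --steps '[{"tx": 0,"ty": -0.05,"tz": -0.3,"yaw": 0,"claw": 2.3},{"tx": 0,"ty": 0,"tz": -0.4,"yaw": 0,"claw": 2.3},{"tx": 0,"ty": 0,"tz": -0.4,"yaw": 0,"claw": 2.3},{"tx": 0,"ty": 0,"tz": -0.4,"yaw": 0,"claw": 2.3},{"tx": 0,"ty": 0,"tz": -0.4,"yaw": 0,"claw": 2.3},{"tx": 0,"ty": 0,"tz": 0,"yaw": 0,"claw": 2.3}]'

```text
time_s: 12.0
position: [0.5081, -0.0026, 0.1653]
tool_rot: [[-0.953, -0.302, -0.0], [-0.302, 0.953, 0.0], [0.0, 0.0, -1.0]]
ft_force: [1.0, -0.4, -1.6]
grip_width: 0.0248
gripper_force: 39.4
```

```bash
python3 st.py;python3 m6.py down|sed -n '/----/,$p'
```

```text
12.0 [ 0.5081 -0.0026  0.1653] yaw 107.58556838882618 [-0.0002  0.0001 -1.    ] 0.019 F [ 1.0116 -0.387  -1.5544] w 0.024814541036152944 39.37029004096985 [ -13.6648   22.3918   88.8094    0.0019   68.8138 -121.251 ]
----
11 z 0.05212658045395657 0.06189649258166152
spacer 7 [506.78  -2.4 ] range [512.4  -4.4  52.1] [516.4   4.   61.9]
post 0.0045 74 [511.44  -7.41]
post 0.008 39 [508.3   -2.63]
```

View pics/down.png

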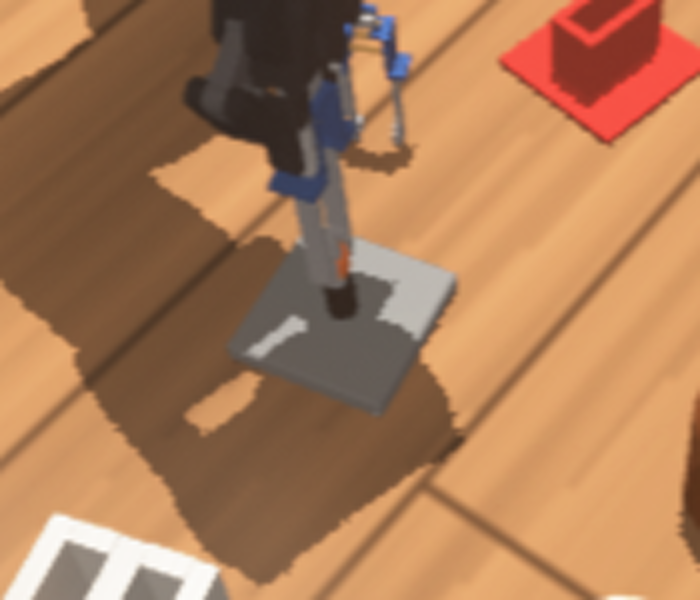

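The spacer is threaded on the post with its underside at 0.05, above the hub and with no side force. Pressing it down in small steps.

Request:
servo_tool --steps '[{"tx": 0,"ty": 0,"tz": -0.4,"yaw": 0,"claw": 2.3},{"tx": 0,"ty": 0,"tz": -0.4,"yaw": 0,"claw": 2.3},{"tx": 0,"ty": 0,"tz": -0.3,"yaw": 0,"claw": 2.3},{"tx": 0,"ty": 0,"tz": -0.3,"yaw": 0,"claw": 2.3},{"tx": 0,"ty": 0,"tz": -0.2,"yaw": 0,"claw": 2.3},{"tx": 0,"ty": 0,"tz": 0,"yaw": 0,"claw": 2.3}]'

```text
time_s: 12.65
position: [0.5082, -0.0026, 0.1501]
tool_rot: [[-0.953, -0.302, 0.001], [-0.302, 0.953, -0.0], [-0.0, -0.0, -1.0]]
ft_force: [0.1, -0.2, 3.2]
grip_width: 0.0244
gripper_force: 39.6
```

Request:
servo_tool --steps '[{"tx": 0,"ty": 0,"tz": -0.2,"yaw": 0,"claw": 2.3},{"tx": 0,"ty": 0,"tz": -0.2,"yaw": 0,"claw": 2.3},{"tx": 0,"ty": 0,"tz": -0.2,"yaw": 0,"claw": 2.3},{"tx": 0,"ty": 0,"tz": 0,"yaw": 0,"claw": 2.3}]'

```text
time_s: 13.05
position: [0.5082, -0.0026, 0.1441]
tool_rot: [[-0.953, -0.302, 0.001], [-0.302, 0.953, -0.0], [-0.001, -0.0, -1.0]]
ft_force: [0.3, -0.1, 3.9]
grip_width: 0.0248
gripper_force: 39.7
```

Request:
servo_tool --steps '[{"tx": 0,"ty": 0,"tz": -0.2,"yaw": 0,"claw": 2.3},{"tx": 0,"ty": 0,"tz": 0,"yaw": 0,"claw": 2.3}]'

```text
time_s: 13.25
position: [0.5082, -0.0026, 0.1421]
tool_rot: [[-0.953, -0.302, 0.001], [-0.302, 0.953, -0.0], [-0.001, -0.0, -1.0]]
ft_force: [0.2, -0.1, 3.5]
grip_width: 0.0247
gripper_force: 39.7
```

Request:
servo_tool --steps '[{"tx": 0,"ty": 0,"tz": -0.1,"yaw": 0,"claw": 2.3},{"tx": 0,"ty": 0,"tz": 0,"yaw": 0,"claw": 2.3}]'

```text
time_s: 13.45
position: [0.5083, -0.0026, 0.1418]
tool_rot: [[-0.953, -0.302, 0.001], [-0.302, 0.953, -0.0], [-0.001, -0.001, -1.0]]
ft_force: [-1.9, -0.5, 11.5]
grip_width: 0.0243
gripper_force: 40.0
```

Request:
servo_tool --steps '[{"tx": 0,"ty": 0,"tz": -0.1,"yaw": 0,"claw": 2.3},{"tx": 0,"ty": 0,"tz": 0,"yaw": 0,"claw": 2.3}]'

```text
time_s: 13.65
position: [0.5085, -0.0026, 0.1409]
tool_rot: [[-0.953, -0.302, 0.002], [-0.302, 0.953, -0.0], [-0.002, -0.001, -1.0]]
ft_force: [-1.5, 0.8, 10.9]
grip_width: 0.0246
gripper_force: 39.5
```

Request:
servo_tool --steps '[{"tx": 0,"ty": 0,"tz": 0,"yaw": 0,"claw": 2.3},{"tx": 0,"ty": 0,"tz": 0,"yaw": 0,"claw": 2.8},{"tx": 0,"ty": 0,"tz": 0,"yaw": 0,"claw": 3.1},{"tx": 0,"ty": 0,"tz": 0,"yaw": 0,"claw": 3.3},{"tx": 0,"ty": 0,"tz": 0,"yaw": 0,"claw": 3.3},{"tx": 0,"ty": 0,"tz": 0,"yaw": 0,"claw": 3.3}]'

```text
time_s: 14.25
position: [0.508, -0.0026, 0.1396]
tool_rot: [[-0.953, -0.302, -0.0], [-0.302, 0.953, 0.0], [0.0, 0.0, -1.0]]
ft_force: [-0.8, -0.2, -1.8]
grip_width: 0.033
gripper_force: 7.9
```

```bash
python3 st.py;python3 m6.py rel|sed -n '/----/,$p'
```

```text
14.25 [ 0.508  -0.0026  0.1396] yaw 107.58796419613402 [-0.0004  0.0001 -1.    ] 0.019 F [-0.7627 -0.1503 -1.8104] w 0.03299548099667201 7.926038950681686 [ -13.6636   24.1997   90.8587    0.0003   64.9663 -121.2517]
----
20 z 0.024323796264712927 0.03988256580137828
spacer 12 [506.44  -3.19] range [511.9  -6.6  24.3] [515.7   4.2  39.9]
post 0.0045 58 [509.14  -1.25]
post 0.008 32 [508.31  -2.67]
```

Request:
servo_tool --steps '[{"tx": 0,"ty": 0,"tz": 0.3,"yaw": 0,"claw": 3.3},{"tx": 0,"ty": 0,"tz": 0.7,"yaw": 0,"claw": 3.3},{"tx": 0,"ty": 0,"tz": 1,"yaw": 0,"claw": 3.3},{"tx": 0,"ty": 0,"tz": 2,"yaw": 0,"claw": 3.3},{"tx": 0,"ty": 0,"tz": 2,"yaw": 0,"claw": 3.3},{"tx": 0,"ty": 0,"tz": 2,"yaw": 0,"claw": 3.3},{"tx": 0,"ty": 0,"tz": 2,"yaw": 0,"claw": 3.3},{"tx": 0,"ty": 0,"tz": 1,"yaw": 0,"claw": 3.3},{"tx": 0,"ty": 0,"tz": 0,"yaw": 0,"claw": 3.3}]'

```text
time_s: 15.2
position: [0.5085, -0.0026, 0.2513]
tool_rot: [[-0.953, -0.302, 0.003], [-0.302, 0.953, -0.001], [-0.003, -0.002, -1.0]]
ft_force: [-0.3, 0.8, -1.9]
grip_width: 0.0328
gripper_force: 8.2
```

```bash
python3 st.py
python3 - <<'E'
from h import *
for n in('scene','top'):
    im,d,W=cloud(n); np.savez(n+'4.npz',im=im,d=d,W=W)
    hsv=cv2.cvtColor(im,cv2.COLOR_RGB2HSV).astype(int)
    m=(np.hypot(W[...,0]-.509,W[...,1]+.0028)<.018)&(W[...,2]>.019)&(W[...,2]<.06)&(hsv[...,1]>140)&((hsv[...,0]<18)|(hsv[...,0]>175))
    P=W[m]*1e3; 
    if len(P):
        print(n,len(P),P.min(0).round(1),P.max(0).round(1)); T=P[P[:,2]>P[:,2].max()-3]; print(np.median(P[:,2]),np.median(T,0))
E
python3 m3.py 4 $(python3 -c "
from rig import env;print(*env.observe()['position'])") 107.59|sed -n '/----/,$p'
```

```text
15.2 [ 0.5085 -0.0026  0.2513] yaw 107.59370519888648 [ 0.0031 -0.0008 -1.    ] 0.019 F [-0.3063  0.8215 -1.8671] w 0.03281582128358865 8.187201619148254 [ -13.6589   17.5153   80.769    -0.0005   81.5346 -121.2526]
scene 40 [500.5 -11.6  24.7] [516.4   3.8  40.4]
34.958066738358326 [513.49529091  -7.35862746  38.92825034]
----
scene 406 tipz -0.11108467836406832
1 -0.118 42 min [  -6.7    8.7 -110.1] max [  7.3  16.7 -95.2] med [   0.7   11.  -102.4]
1 -0.095 96 min [ -6.3   8.9 -93.6] max [  6.2  16.3 -60.7] med [  0.8  13.7 -78.3]
1 -0.06 75 min [ -4.9  12.7 -59.7] max [  6.   16.6 -30.3] med [  1.6  14.2 -45.8]
-1 -0.118 46 min [  -6.5  -18.2 -111.1] max [  7.7 -10.1 -95.2] med [   2.2  -16.4 -102.7]
-1 -0.095 90 min [ -6.6 -18.5 -95. ] max [  6.4 -12.7 -60.5] med [  1.1 -16.7 -76.7]
-1 -0.06 57 min [ -6.9 -18.  -60. ] max [  6.2 -13.7 -39.8] med [  0.8 -16.5 -50.6]
stand 0.006 607 [513.3 228.9  95.7  90.1  81.4]
stand 0.05 190 [513.3 227.1  62.8  33.5  80.6]
top 0 tipz 
stand 0.006 974 [513.3 227.2  91.2  90.2  81.4]
stand 0.05 168 [513.  227.4  60.2  32.3  81. ]
```

The spacer top is at about 38.5 mm, so it is home. Carrying the tongs back to the stand.

Request:
servo_tool --steps '[{"tx": 0.07,"ty": 1.5,"tz": 0,"yaw": -2.1,"claw": 3.3},{"tx": 0.05,"ty": 2.5,"tz": 0,"yaw": -3,"claw": 3.3},{"tx": 0.05,"ty": 2.5,"tz": 0,"yaw": -3,"claw": 3.3},{"tx": 0.05,"ty": 2.5,"tz": 0,"yaw": -3,"claw": 3.3},{"tx": 0.05,"ty": 2.5,"tz": 0,"yaw": -3,"claw": 3.3},{"tx": 0.05,"ty": 2.5,"tz": 0,"yaw": -3,"claw": 3.3},{"tx": 0.05,"ty": 2.5,"tz": 0,"yaw": -3,"claw": 3.3},{"tx": 0.05,"ty": 2.5,"tz": 0,"yaw": -3,"claw": 3.3},{"tx": 0.05,"ty": 2.5,"tz": 0,"yaw": -3,"claw": 3.3},{"tx": 0,"ty": 1.5,"tz": -1,"yaw": 0,"claw": 3.3},{"tx": 0,"ty": 0.04,"tz": -2,"yaw": 0,"claw": 3.3},{"tx": 0,"ty": 0,"tz": -2,"yaw": 0,"claw": 3.3},{"tx": 0,"ty": 0,"tz": -1.5,"yaw": 0,"claw": 3.3},{"tx": 0,"ty": 0,"tz": 0,"yaw": 0,"claw": 3.3},{"tx": 0,"ty": 0,"tz": 0,"yaw": 0,"claw": 3.3}]'

```text
time_s: 16.8
position: [0.5127, 0.2276, 0.1844]
tool_rot: [[-0.989, 0.147, -0.001], [0.147, 0.989, -0.0], [0.001, -0.0, -1.0]]
ft_force: [0.4, 0.2, -1.4]
grip_width: 0.0327
gripper_force: 8.2
```

```bash
python3 st.py
python3 - <<'E'
from h import *
for n in('scene','top'):
    im,d,W=cloud(n); np.savez(n+'5.npz',im=im,d=d,W=W)
    if n=='scene': cv2.imwrite('pics/back.png',cv2.resize(im[95:255,205:365,::-1],(600,600),interpolation=2))
E
python3 m3.py 5 $(python3 -c "
from rig import env;print(*env.observe()['position'])") 81.5|sed -n '/----/,$p'
```

```text
16.8 [0.5127 0.2276 0.1844] yaw 81.52008296804786 [-0.0011 -0.0003 -1.    ] 0.019 F [ 0.4486  0.2037 -1.4022] w 0.032748962864232734 8.167217820882797 [ 11.8475  26.0884  78.7866  -0.0046  75.1917 -69.6714]
----
scene 273 tipz -0.10535982615260717
1 -0.118 25 min [  -9.     8.2 -105.4] max [  5.9  17.8 -95.6] med [ -0.4  11.2 -99.5]
1 -0.095 65 min [ -8.7  10.9 -94.5] max [  5.3  17.  -60.1] med [ -0.5  13.8 -77.5]
1 -0.06 54 min [ -9.7  11.9 -59.4] max [  9.7  24.9 -30.2] med [  1.2  13.9 -45.3]
-1 -0.118 24 min [  -7.1  -18.5 -105.1] max [  4.4  -9.5 -95.2] med [   1.5  -16.6 -100.6]
-1 -0.095 64 min [ -7.7 -18.7 -94.9] max [  5.1 -13.3 -60. ] med [ -1.4 -16.7 -77. ]
-1 -0.06 41 min [-13.9 -27.  -60. ] max [ 10.5 -13.7 -30.1] med [  1.6 -17.1 -49.3]
stand 0.006 621 [513.6 228.7  95.5  89.9  81.8]
stand 0.05 184 [512.8 227.5  61.1  33.7  81.1]
top 0 tipz 
stand 0.006 357 [513.  227.1  89.8  89.4  81.6]
stand 0.05 17 [499.5 202.6   7.8  12.3  78.5]
```

View pics/back.png

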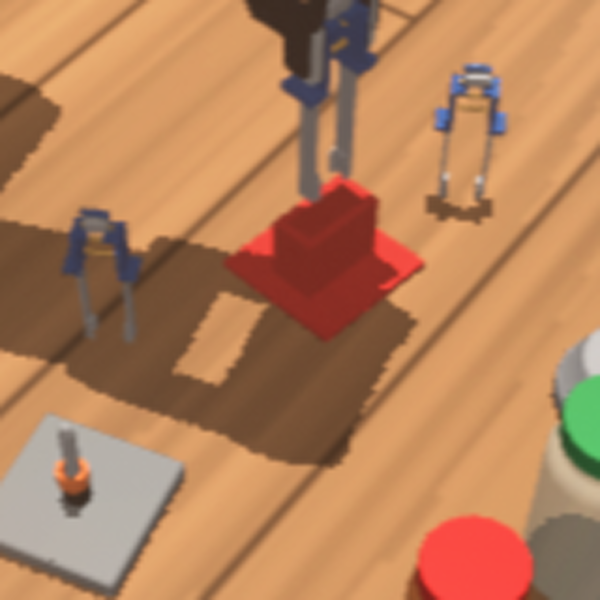

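The tongs are above the well, and the spacer sits low on the post. Lowering the tongs.

Request:
servo_tool --steps '[{"tx": 0.08,"ty": 0,"tz": -1,"yaw": 0,"claw": 3.3},{"tx": 0,"ty": 0,"tz": -0.8,"yaw": 0,"claw": 3.3},{"tx": 0,"ty": 0,"tz": -0.4,"yaw": 0,"claw": 3.3},{"tx": 0,"ty": 0,"tz": -0.4,"yaw": 0,"claw": 3.3},{"tx": 0,"ty": 0,"tz": -0.4,"yaw": 0,"claw": 3.3},{"tx": 0,"ty": 0,"tz": 0,"yaw": 0,"claw": 3.3}]'

```text
time_s: 17.5
position: [0.5134, 0.2278, 0.1543]
tool_rot: [[-0.989, 0.148, -0.001], [0.148, 0.989, -0.0], [0.001, -0.0, -1.0]]
ft_force: [-0.9, 0.0, -1.8]
grip_width: 0.0329
gripper_force: 8.2
```

Tips are 7 mm inside the well and free.

Request:
servo_tool --steps '[{"tx": 0,"ty": 0,"tz": -1,"yaw": 0,"claw": 3.3},{"tx": 0,"ty": 0,"tz": -1,"yaw": 0,"claw": 3.3},{"tx": 0,"ty": 0,"tz": -0.8,"yaw": 0,"claw": 3.3},{"tx": 0,"ty": 0,"tz": -0.4,"yaw": 0,"claw": 3.3},{"tx": 0,"ty": 0,"tz": -0.3,"yaw": 0,"claw": 3.3},{"tx": 0,"ty": 0,"tz": 0,"yaw": 0,"claw": 3.3}]'

```text
time_s: 18.1
position: [0.5135, 0.2278, 0.1195]
tool_rot: [[-0.989, 0.148, -0.001], [0.148, 0.989, -0.0], [0.0, -0.0, -1.0]]
ft_force: [0.2, 0.3, -0.9]
grip_width: 0.0329
gripper_force: 8.2
```

Request:
servo_tool --steps '[{"tx": 0,"ty": 0,"tz": -0.1,"yaw": 0,"claw": 3.3},{"tx": 0,"ty": 0,"tz": -0.1,"yaw": 0,"claw": 3.3},{"tx": 0,"ty": 0,"tz": 0,"yaw": 0,"claw": 3.3}]'

```text
time_s: 18.4
position: [0.514, 0.2279, 0.1187]
tool_rot: [[-0.989, 0.148, 0.002], [0.148, 0.989, 0.0], [-0.002, 0.001, -1.0]]
ft_force: [-0.7, 0.2, 4.8]
grip_width: 0.0328
gripper_force: 8.1
```

Request:
servo_tool --steps '[{"tx": 0,"ty": 0,"tz": 0,"yaw": 0,"claw": 3.6},{"tx": 0,"ty": 0,"tz": 0,"yaw": 0,"claw": 4.0},{"tx": 0,"ty": 0,"tz": 0,"yaw": 0,"claw": 4.4},{"tx": 0,"ty": 0,"tz": 0,"yaw": 0,"claw": 5.5},{"tx": 0,"ty": 0,"tz": 0,"yaw": 0,"claw": 7.2},{"tx": 0,"ty": 0,"tz": 0,"yaw": 0,"claw": 8.5},{"tx": 0,"ty": 0,"tz": 0,"yaw": 0,"claw": 8.5},{"tx": 0,"ty": 0,"tz": 1,"yaw": 0,"claw": 8.5},{"tx": 0,"ty": 0,"tz": 2,"yaw": 0,"claw": 8.5},{"tx": 0,"ty": 0,"tz": 3,"yaw": 0,"claw": 8.5},{"tx": 0,"ty": 0,"tz": 4,"yaw": 0,"claw": 8.5},{"tx": 0,"ty": 0,"tz": 4,"yaw": 0,"claw": 8.5},{"tx": -3,"ty": 3,"tz": 0,"yaw": 0,"claw": 8.5},{"tx": -3,"ty": 3,"tz": 0,"yaw": 0,"claw": 8.5},{"tx": -3,"ty": 3,"tz": 0,"yaw": 0,"claw": 8.5},{"tx": -3,"ty": 3,"tz": 0,"yaw": 0,"claw": 8.5},{"tx": -3,"ty": 3,"tz": 0,"yaw": 0,"claw": 8.5},{"tx": 0,"ty": 0,"tz": 0,"yaw": 0,"claw": 8.5}]'

```text
time_s: 20.2
position: [0.3602, 0.3803, 0.2589]
tool_rot: [[-0.99, 0.143, 0.0], [0.143, 0.99, 0.001], [0.0, 0.001, -1.0]]
ft_force: [-1.0, 0.4, -0.2]
grip_width: 0.0849
gripper_force: 0.0
```

```bash
python3 st.py
python3 - <<'E'
from h import *
im,d,W=cloud('scene'); hsv=cv2.cvtColor(im,cv2.COLOR_RGB2HSV).astype(int)
cv2.imwrite('pics/end.png',cv2.resize(im[100:250,190:350,::-1],(640,600),interpolation=2))
m=(np.hypot(W[...,0]-.509,W[...,1]+.0028)<.018)&(W[...,2]>.019)&(W[...,2]<.06)&(hsv[...,1]>140)&((hsv[...,0]<18)|(hsv[...,0]>175))
P=W[m]*1e3; print(P.min(0),P.max(0),np.percentile(P[:,2],[5,95]))
a=np.load('scene0.npz')['W']
b=(np.hypot(W[...,0]-.5133,W[...,1]-.2273)<.05)
for w in(a,W):
    q=w[(np.hypot(w[...,0]-.5133,w[...,1]-.2273)<.05)&(w[...,2]>.07)]; print('tongs',len(q),q.mean(0),q[:,2].max())
E
```

```text
20.2 [0.3602 0.3803 0.2589] yaw 81.77807198605231 [ 0.0001  0.0013 -1.    ] 0.019 F [-0.9528  0.4227 -0.189 ] w 0.08490521492803582 0.0 [ 33.5683  18.7899  77.5612   0.0598  83.6031 -48.2164]
[500.82957585 -11.60468465  24.60151064] [516.44611825   4.79176837  39.72278114] [26.72451729 39.54184977]
tongs 494 [0.51448752 0.22215788 0.11490143] 0.15404960033931414
tongs 487 [0.51437918 0.22330664 0.11515924] 0.1538966682521674
```

View pics/end.png

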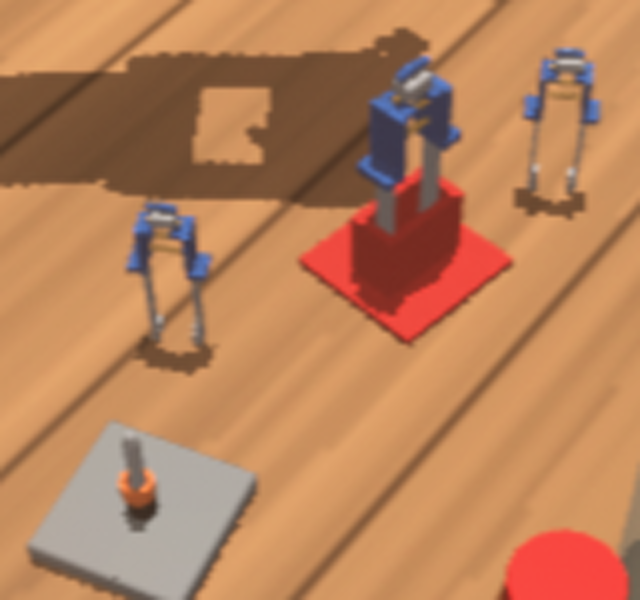

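Run:
```python
from h import *
for n in('scene','top'):
  R=[]
  for i in range(4):
    im,d,W=cloud(n); hsv=cv2.cvtColor(im,cv2.COLOR_RGB2HSV).astype(int); x,y,z=W[...,0],W[...,1],W[...,2]
    r=np.hypot(x-.509,y+.0028)
    o=(r<.018)&(z>.019)&(z<.06)&(hsv[...,1]>140)&((hsv[...,0]<18)|(hsv[...,0]>175))
    base=(r>.02)&(r<.042)&(abs(z-.014)<.005)
    zo=z[o]-np.median(z[base])+.014
    far=o&(((x-.509)*.76-(y+.0028)*.65)<-.0045)  # far side: only the top face is seen
    R.append((o.sum(),np.percentile(zo,[10,50,75,90])*1e3, (z[far]-np.median(z[base])+.014).mean()*1e3 if far.any() else None,far.sum()))
  for q in R: print(n,q)
```

```text
scene (np.int64(45), array([27.41352937, 34.98317545, 37.06734872, 38.30433026]), np.float64(32.93414798869128), np.int64(4))
scene (np.int64(45), array([27.46931722, 36.15736294, 37.4885051 , 37.99942212]), np.float64(34.65106373461628), np.int64(4))
scene (np.int64(46), array([27.73167594, 35.35369033, 37.23708655, 38.29275165]), np.float64(33.07762818828354), np.int64(4))
scene (np.int64(46), array([27.79655352, 36.19155786, 37.22819741, 38.05832224]), np.float64(33.84874865468991), np.int64(5))
top (np.int64(26), array([26.42256787, 37.53594106, 38.59265701, 39.71114159]), np.float64(35.54263777180441), np.int64(9))
top (np.int64(25), array([24.88809647, 35.91802925, 37.93875665, 40.45306265]), np.float64(34.97997722051999), np.int64(9))
top (np.int64(25), array([27.2073553 , 36.42363416, 38.29541459, 38.90775156]), np.float64(34.573660104820625), np.int64(9))
top (np.int64(25), array([26.70197731, 36.73083335, 39.30492364, 39.93720857]), np.float64(35.062854751147995), np.int64(9))
```

The top face is at about 38 mm, which agrees with the hard stop felt while pressing, so the spacer is home. Handing in.

```bash
python3 -c "
from rig import env
print(env.close_job())"
```

```text
the job is handed in; nothing more can be done
None
```

The job is handed in at about 20 s of the 64 s: the orange spacer sits on the post with its top at about 38 mm (fully home), the tongs are upright and released in their stand, and the arm is clear; the hand-in returned no verdict.

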